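Fill the module crate from the feed rack

ROBOT

A 6-joint arm with a two-finger parallel gripper is mounted at the origin on the work surface. World frame = base frame: x ahead of the robot, y to its left, z up, the work surface at z = 0. Lengths are in mm, angles in degrees, forces in N, time in s.
With the tool pointing down it reaches from about 325 to 900 mm from the base axis. Payload 6.1 kg.
Tool frame: the origin (TCP) lies at the very end of the fingers, on their centre line; the grasp point (between the pads) lies 19 mm behind it (robot.grip_point_offset is the distance from the TCP to the grasp point, in mm); z points along the fingers, y is the line along which they close (so a half turn about z gives the same grasp; the last joint's range is limited). The gripper opens to 87 mm and grips with 3 to 60 N. Pads are 19 mm wide; open, the fingers measure 117 mm over their backs; the gripper's body (75 mm by 190 mm) begins 51 mm behind the grasp point.
Start: joints at [62.046, 12.628, 87.462, -0, 79.91, -7.225], TCP at [221.222, 584.531, 222.538] pointing down, gripper open.
Joint ranges: [-170.65, 170.65], [-52.31, 119.04], [5.05, 147.46], [-71.25, 251.25], [11.57, 151.72], [-153.62, 153.62]. Speed limits (degrees/s): [147.25, 147.25, 172.46, 180, 180, 180].

INTERFACE

Orientations are given as a 3x3 rotation matrix whose columns are the frame's x, y, z axes.
In Python, from rig import robot, get_image, calibration, ticket, masks_of, landmark_of gives the robot as it stands.
- The arm moves only by the tool drive_tool, never from a script. Its argument "targets" is one flat list of numbers, 7 for each row, row after row: the shift along the world's x, y, z scaled (see below), then the turn, a rotation vector about the world's x, y, z scaled (see below), then the closure, from -1 (fully open) to 1 (shut). In form: [dx, dy, dz, rx, ry, rz, gripper, dx, dy, dz, rx, ry, rz, gripper, ...]. A call has 1 to 5 rows; each row shifts and turns the commanded pose from where the row before left it; what a row does not reach is not made up. The controller multiplies each number of a shift by 0.04 m and each number of a turn by 5 degrees. A row lasts 1/8 s, in which the tool goes at most 62.5 mm and 10.7 degrees, less where a joint would pass 70% of its speed; a pose out of reach is approached as far as the arm can. A call with a number of a shift or a turn outside -1 to 1 is refused whole. A call with a gripper value outside its range is refused whole. The fingers move at their own pace and stop on an object; "force" is the grip in N (left out, the last holds). Time passes only in rows, so rows that do not move let the fingers close. It gives the time, the measured TCP pose, the force, the opening and the grip force at its end, in the units of the state.
- robot.get_obs(): the state, without advancing time (a new reading comes with each control period).
- get_image(name): name is "side" or "top"; returns the picture (400x640x3 uint8, blue, green, red); there is no depth.
- calibration(name): a dict with "fx", "fy", "cx", "cy" (pixels), "dist_coeffs" ([k1, k2, p1, p2, k3] as OpenCV has them; the pictures are not rectified), "rvec" (rotation vector, rad) and "tvec" (3), from world to camera coordinates, as OpenCV has them. Camera axes: x right, y down, z forward; pixel columns grow to the right and rows downward; lengths in mm; the calibration is good to about 2 mm. A picture is of the moment at which its call begins. calibration takes no time and is no camera call.
- ticket.job_done(): hands the job in; it is judged then, once.
Trained networks look in the newest picture that a camera, given by its name, has taken for a name from the list of things; names that differ only in an ending like _2 or _b are one class to them, and where a whole thing is asked for, a point or a joint stands for the part that bears it (a point fixed in the world has none). Each returns a list of dicts, best first, with "conf" (0 to 1); they miss things now and then, are a little off and sometimes report something else, mostly with a low value. They report only what shows in the picture. A call takes as long as a camera call. They do not tell look-alikes from the thing itself.
- masks_of(name, camera): "region" (400x640 bool, what is visible of it) and "bbox" ([centre column, centre row, width, height] as shares, 0 to 1, of the picture: columns of its width, rows of its height, round what is visible of it).
- landmark_of(name, camera): "xy" ([column, row] as shares, 0 to 1, of the picture: columns of its width, rows of its height: a listed point, or the origin of a listed thing).
The state is a dict: "time": time; "q": joint angles; "joint_vel": joint speeds; "joint_torque": joint torques, N m; "tcp_pos": TCP position; "tool_rot": TCP orientation; "contact_force": force on the tool from outside, world axes, zero at the start; "moment": the same for the moment, N m; "finger_gap": opening from 0.0 (shut) to 1.0 (fully open); "gripper_force": force on a finger pad.
Only numpy, scipy, OpenCV 4.12 (cv2) and the standard library are available. Lean on these libraries where they do the work, as an engineer would, in place of code of your own. Each camera call takes 0.05 s, during which the arm holds its last target. There are 200 camera calls.

TASK

Take the two ignition modules that lie in the sloping rack and stand them, caps up, in the two empty cells of the crate, one per cell, right down on the floor; the cells are too deep for a hand that holds a module by its middle, so stand each module on the clear steel plate (or a clear bit of bench) and take it again near its top. Lower them in gently, never dropping them, and leave the modules already in the crate, the wrench, the glass jar and the dark burner cap where they are.

Things in the scene. Friction and masses are not known exactly. Their poses are not given: they have to be found in the camera images.
- module_a: ignition module: square aluminium can, 30 x 30 mm, 100 mm long, with a black cap (24 mm square, 10 mm thick) on its top end and two 8 mm brass tabs on the cap; about 0.2 kg. Origin: centre of its underside; x and y square to its sides, z towards the cap. At the start it lies in the right trough (seen from the robot) of the sloping rack, its cap up the slope.
- module_b: ignition module: square aluminium can, 30 x 30 mm, 100 mm long, with a black cap (24 mm square, 10 mm thick) on its top end and two 8 mm brass tabs on the cap; about 0.2 kg. Origin: centre of its underside; x and y square to its sides, z towards the cap. At the start it lies in the left trough (seen from the robot) of the sloping rack, its cap up the slope.
- stock_1: ignition module of the same kind and size, already standing in a cell of the crate. Leave it there. Same origin and axes.
- stock_2: ignition module of the same kind and size, already standing in a cell of the crate. Leave it there. Same origin and axes.
- stock_3: ignition module of the same kind and size, already standing in a cell of the crate. Leave it there. Same origin and axes.
- stock_4: ignition module of the same kind and size, already standing in a cell of the crate. Leave it there. Same origin and axes.
- crate: fixed open grey plastic crate, 126 (x) by 186 mm (y), 82 mm high; floor, walls and full-height dividers 6 mm thick. 2 x 3 cells, each 54 mm square inside, centres at x = -30, 30 and y = -60, 0, 60 mm. Origin: centre of its underside, z up. Four cells hold a module, two are empty.
- empty_1: black rubber floor lining of an empty cell, 50 mm square, under 1 mm thick; origin at the centre of the cell's floor, z up.
- empty_2: black rubber floor lining of an empty cell, 50 mm square, under 1 mm thick; origin at the centre of the cell's floor, z up.
- rack: fixed steel rack, 130 (x) by 190 mm (y). Troughs at y = -55, 55 mm, 25 degrees from level, high end at -x, a module in each on a 16 mm wide rib. A 16 mm stop and 12 mm cheeks enclose its lowest 18 mm; cheeks 17 mm above its underside, 44 mm over their outsides, hug its top 22 mm; between, its sides are open, axis 67 mm above the bench. Origin: centre of underside, z up.
- plate: fixed flat steel setting plate, 130 mm square and 6 mm thick, clear: a place to stand a module while taking it another way. Origin: centre of its underside, top 6 mm above.
- wrench: bystander, not to be moved: wrench 160 mm long lying on the bench; origin near its middle.
- jar: bystander, not to be moved: glass jar with steel lid, 64 mm in diameter, 85 mm high; origin under its centre.
- burner_cap: bystander, not to be moved: dark steel burner cap, a disc 90 mm in diameter and 12 mm high; origin under its centre.
Things that resemble listed ones, but are neither listed nor needed, are in the scene too. Leave any green look-alike of the module_b alone.

How it is judged:
By the outcome, as a careful person would: the job done as asked, in the order asked, and still so for the second after the job is handed in, with the robot touching nothing.
It also fails if it takes over 72 s, if anything falls off the work surface, if the arm or the gripper's body presses on something with over 40 N, if the wrist force passes 120 N, or if a joint passes its speed limit or range.

## Working session

There is one attempt and no reset: what is moved stays moved. The work goes in short steps, Python scripts to look and compute and a tool call to move; the robot and the scene stay as the last step left them, time stands still between calls to the robot, and variables do not carry over. Pictures are saved under pics/ and viewed, at most 14 in all, crops included, and the job is handed in when it is done.

Besides the shell and the picture viewer there is one more tool, called after "Call:" as name(argument=value, ...), one argument or row to a line, values as JSON. drive_tool: Moves the arm, as the interface text tells. Its arguments: {"type":"object","properties":{"targets":{"type":"array","items":{"type":"number"}},"force":{"type":"number"}},"required":["targets"]}

```bash
mkdir -p pics
cat > h.py <<'E'
import numpy as np, cv2
from rig import robot,get_image,calibration,ticket,masks_of,landmark_of
def cal(n):
    c=calibration(n);K=np.array([[c['fx'],0,c['cx']],[0,c['fy'],c['cy']],[0,0,1.]])
    R=cv2.Rodrigues(np.array(c['rvec'],float))[0];return K,np.array(c['dist_coeffs'],float),R,np.array(c['tvec'],float).ravel()
def ray(n,p):
    K,d,R,t=cal(n);u=cv2.undistortPoints(np.array([[p]],float),K,d)[0,0]
    v=R.T@np.array([u[0],u[1],1]);return -R.T@t,v/np.linalg.norm(v)
def atz(n,p,z):
    o,v=ray(n,p);return o+v*(z-o[2])/v[2]
def tri(p,q):  # top px, side px
    o,v=ray('top',p);a,w=ray('side',q)
    s=np.linalg.lstsq(np.c_[v,-w],a-o,rcond=None)[0];P,Q=o+v*s[0],a+w*s[1];return (P+Q)/2,np.linalg.norm(P-Q)
def proj(n,P):
    K,d,R,t=cal(n);return cv2.projectPoints(np.array(P,float).reshape(-1,1,3),cv2.Rodrigues(R)[0],t,K,d)[0][:,0]
E
python3 - <<'E'
from h import *
for n in('top','side'):
    cv2.imwrite(f'pics/{n}0.png',get_image(n)); o=ray(n,(320,200)); print(n,o)
    for k in('module_a','crate','empty_1','rack','plate','jar','burner_cap','wrench'):
        L=landmark_of(k,n)
        print(k,[(round(l['xy'][0]*640,1),round(l['xy'][1]*400,1),round(l['conf'],2)) for l in L][:9])
E
```

```text
top (array([416.0009975 ,  -8.89945118, 981.62006553]), array([ 0.08566766, -0.02482093, -0.99601454]))
module_a [(223.7, 109.4, 0.98), (455.4, 170.2, 0.93), (414.1, 145.1, 0.55), (158.7, 201.9, 0.31)]
crate [(186.7, 212.0, 0.92)]
empty_1 [(159.8, 199.4, 0.76), (211.8, 222.2, 0.52)]
rack [(417.1, 187.0, 0.74), (190.7, 196.4, 0.58)]
plate [(318.7, 227.7, 0.62)]
jar [(287.2, 117.3, 0.75)]
burner_cap [(351.4, 117.5, 0.71), (409.8, 144.3, 0.7)]
wrench [(300.3, 145.6, 0.8), (159.2, 198.6, 0.27)]
side (array([ 369.34719601, -782.19615211,  658.33273428]), array([ 0.13200169,  0.75776106, -0.63904126]))
module_a [(386.6, 302.6, 0.89), (397.1, 257.5, 0.87), (234.9, 312.9, 0.7), (384.4, 139.1, 0.57)]
crate [(294.4, 138.5, 0.88)]
empty_1 []
rack [(357.6, 282.8, 0.74)]
plate [(293.3, 210.4, 0.59)]
jar [(397.2, 180.4, 0.61)]
burner_cap [(414.1, 216.7, 0.62), (292.3, 210.7, 0.51)]
wrench [(367.7, 190.7, 0.7)]
```

View pics/top0.png

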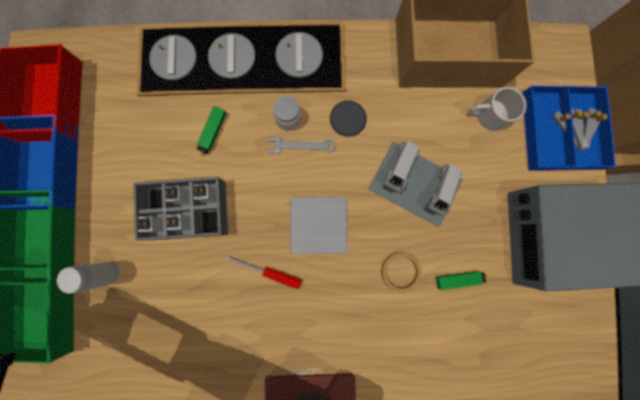

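View pics/side0.png

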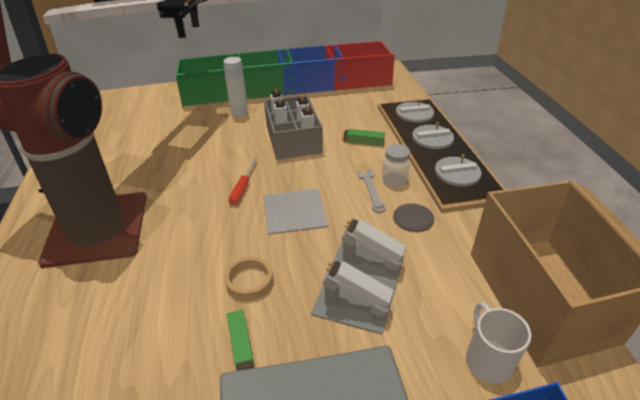

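The top view shows the crate at about (180,208), with two dark empty cells around (153,196) and (211,220). The plate is at (319,225). The rack is at (418,183), with module caps towards the robot. The side view shows the rack at (362,280) and the crate at (293,125). I'll zoom in next.

Run:
```python
from h import *
t=cv2.imread('pics/top0.png');s=cv2.imread('pics/side0.png')
def c(i,x,y):return cv2.resize(i[y:y+75,x:x+100],(400,300),interpolation=cv2.INTER_CUBIC) 
cv2.imwrite('pics/z.png',np.vstack([np.hstack([c(t,130,170),c(t,367,143)]),np.hstack([c(s,245,85),c(s,312,215)])]))
for n in('top','side'):
    get_image(n)
    for k in('module_a','rack','plate','crate'):
        for i,m in enumerate(masks_of(k,n)[:7]):
            b=np.array(m['bbox'])*[640,400,640,400]
            cn=max(cv2.findContours(m['region'].astype('u1'),0,1)[0],key=len)
            r=cv2.minAreaRect(cn);print(n,k,round(m['conf'],2),b.round(0),m['region'].sum(),cv2.boxPoints(r).round(1).tolist())
            np.save(f'm_{n}_{k}_{i}.npy',m['region'])
```

```text
top module_a 0.71 [212. 130.  30.  47.] 799 [[191.60000610351562, 150.10000610351562], [213.1999969482422, 103.80000305175781], [229.10000610351562, 111.19999694824219], [207.5, 157.5]]
top module_a 0.66 [404. 162.  29.  48.] 691 [[385.8999938964844, 181.6999969482422], [405.70001220703125, 140.0], [420.29998779296875, 146.89999389648438], [400.5, 188.60000610351562]]
top module_a 0.63 [447. 188.  23.  49.] 720 [[431.1000061035156, 207.6999969482422], [446.20001220703125, 162.39999389648438], [462.1000061035156, 167.6999969482422], [447.0, 213.0]]
top module_a 0.59 [463. 281.  49.  25.] 705 [[434.8999938964844, 276.29998779296875], [486.1000061035156, 269.0], [488.20001220703125, 283.70001220703125], [437.0, 291.0]]
top rack 0.9 [417. 186.  92.  82.] 3127 [[366.8999938964844, 188.10000610351562], [395.1000061035156, 136.60000610351562], [467.6000061035156, 176.3000030517578], [439.3999938964844, 227.8000030517578]]
top plate 0.75 [319. 226.  57.  56.] 3205 [[290.0, 197.0], [346.0, 197.0], [346.0, 253.0], [290.0, 253.0]]
top plate 0.67 [204. 194.  23.  18.] 314 [[194.0, 186.0], [216.0
[... 974 characters left out ...]
6875]]
side rack 0.92 [358. 283.  88. 104.] 3942 [[310.6000061035156, 313.70001220703125], [325.6000061035156, 274.1000061035156], [394.29998779296875, 300.20001220703125], [379.29998779296875, 339.79998779296875]]
side plate 0.58 [296. 210.  67.  42.] 2223 [[263.0, 195.10000610351562], [323.0, 187.89999389648438], [327.70001220703125, 227.10000610351562], [267.70001220703125, 234.3000030517578]]
side crate 0.97 [293. 126.  59.  60.] 2275 [[262.1000061035156, 100.5999984741211], [316.6000061035156, 92.0], [326.20001220703125, 152.8000030517578], [271.70001220703125, 161.39999389648438]]
side crate 0.74 [307. 116.  17.  19.] 246 [[301.0, 106.0], [313.0, 106.0], [313.0, 127.0], [301.0, 127.0]]
```

View pics/z.png

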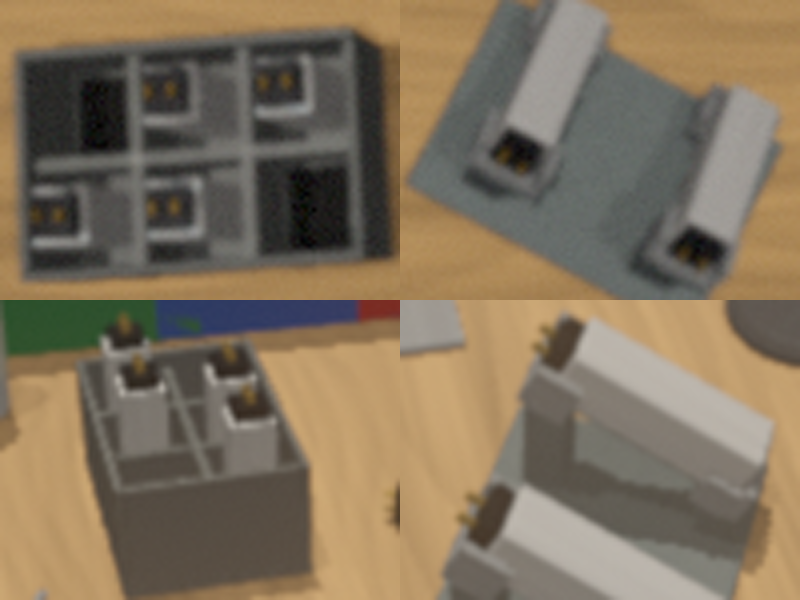

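The zoom shows the crate's empty cells at upper left, (+x,+y), and lower right, (-x,-y). Both modules lie on the rack with caps down-left, towards the robot. Next I'll fit poses.

```bash
cat > fit.py <<'E'
from h import *
from scipy.optimize import least_squares,minimize
def Rz(a):c,s=np.cos(a),np.sin(a);return np.array([[c,-s,0],[s,c,0],[0,0,1]])
# crate
T={(1,1):(134.5,182.5),(1,-1):(218,177.5),(-1,-1):(219.5,233.7),(-1,1):(136.2,239.5)}
S={(-1,1):(264.5,101.2),(1,1):(307.5,95.5),(1,-1):(322,126.2),(-1,-1):(275.5,132.5)}
def res(p,full=0):
    r=[]
    for n,D in(('top',T),('side',S)):
        P=np.array([Rz(p[2])@[63*a,93*b,0]+[p[0],p[1],p[3]] for a,b in D]);r.append(proj(n,P)-np.array(list(D.values())))
    return np.concatenate(r).ravel()
f=least_squares(res,[430,300,0,82]);print('crate x y yaw ztop',f.x[:2],np.degrees(f.x[2]),f.x[3]);print(f.fun.round(1).reshape(-1,2).tolist())
# modules
a=np.radians(25);Ry=np.array([[-np.sin(a),0,-np.cos(a)],[0,-1,0],[-np.cos(a),0,np.sin(a)]]).T  # rows->cols: x,y,z axes in rack frame
Ry=np.column_stack([[np.sin(a),0,np.cos(a)],[0,1,0],[-np.cos(a),0,np.sin(a)]])
def box(h):return [[x*15,y*15,z] for x in(-1,1) for y in(-1,1) for z in(0,100)]+[[x*12,y*12,110] for x in(-1,1) for y in(-1,1)]
B=np.array(box(0))-[0,0,50]
def pts(p,y):return (Rz(p[2])@(Ry@B.T+np.array([[0],[y],[0]]))).T+[p[0],p[1],p[3]]
M=[('top','module_a_1',55),('top','module_a_2',-55),('side','module_a_0',-55),('side','module_a_3',55)]
def cost(p):
    c=0
    for n,k,y in M:
        m=np.load(f'm_{n}_{k}.npy');im=np.zeros((400,640),'u1')
        h=cv2.convexHull(proj(n,pts(p,y)).astype('f4'))
        cv2.fillConvexPoly(im,np.round(h*16).astype('i4'),1,shift=4);im=im>0
        c+=1-(im&m).sum()/(im|m).sum()
    return c
if __name__=='__main__':
    p0=[*atz('top',(424,177),67)[:2],-0.5,67]
    g=min((minimize(cost,[p0[0],p0[1],w,67],method='Nelder-Mead',options=dict(initial_simplex=np.array([[p0[0],p0[1],w,67]]+[[p0[0]+10*(i==0),p0[1]+10*(i==1),w+.1*(i==2),67+8*(i==3)] for i in range(4)]))) for w in(-.6,-.45,-.3)),key=lambda r:r.fun)
    print('mods',g.x,np.degrees(g.x[2]),g.fun/4)
    for y in(55,-55):print((Rz(g.x[2])@[0,y,0]+[g.x[0],g.x[1],g.x[3]]).round(1))
    c=[cv2.resize(cv2.imread(f'pics/{n}0.png')[y:y+100,x:x+130],None,fx=4,fy=4,interpolation=2) for n,x,y in(('top',350,130),('side',300,212))]
    E=[(0,1),(2,3),(4,5),(6,7),(0,2),(1,3),(4,6),(5,7),(0,4),(1,5),(2,6),(3,7),(8,9),(10,11),(8,10),(9,11)]
    for im,n,x,y in((c[0],'top',350,130),(c[1],'side',300,212)):
        for yy in(55,-55):
            q=(proj(n,pts(g.x,yy))-[x,y]+.5)*4
            for i,j in E:cv2.line(im,tuple(int(v) for v in q[i]),tuple(int(v) for v in q[j]),(0,0,255),1)
    cv2.imwrite('pics/fit.png',np.hstack(c)[:, :] if 0 else cv2.resize(np.hstack(c),None,fx=.76,fy=.76,interpolation=3))
    # plate, stock caps, jar etc
    b=np.load('m_top_plate_0.npy');ys,xs=np.nonzero(b);print('plate',atz('top',(xs.mean(),ys.mean()),6),[atz('top',q,6).round(0) for q in((290.5,197.5),(346,197.5),(346,253),(292,254))])
    for q in((171,192),(200.5,190),(143,223.5),(173,222)):print('stock',atz('top',q,117).round(0))
    print('jar',atz('top',(286,104),85),'cap',atz('top',(348,118),12))
    o=__import__('rig').robot;print([k for k in dir(o) if k[0]!='_'])
E
python3 fit.py
```

```text
crate x y yaw ztop [483.24061807 276.65364758] 2.5790076154223764 78.17549696980969
[[-1.3, -0.6], [0.3, -1.4], [1.5, 0.9], [-1.4, 0.8], [-0.3, -0.7], [0.5, -0.4], [1.3, 1.0], [-1.6, 1.4]]
mods [ 5.45485856e+02 -2.66130996e+02 -5.21968303e-01  6.61771712e+01] -29.906580809511397 0.11707725583416032
[ 572.9 -218.5   66.2]
[ 518.1 -313.8   66.2]
plate [441.59942204 -26.97388472   6.        ] [array([507.,  35.,   6.]), array([504., -94.,   6.]), array([376., -90.,   6.]), array([377.,  34.,   6.])]
stock [514. 276. 117.]
stock [516. 215. 117.]
stock [450. 334. 117.]
stock [452. 271. 117.]
jar [705.20323634  37.90089075  85.        ] cap [ 692.16445383 -103.94231584   12.        ]
['IKError', 'get_obs', 'grip_point_offset']
```

View pics/fit.png

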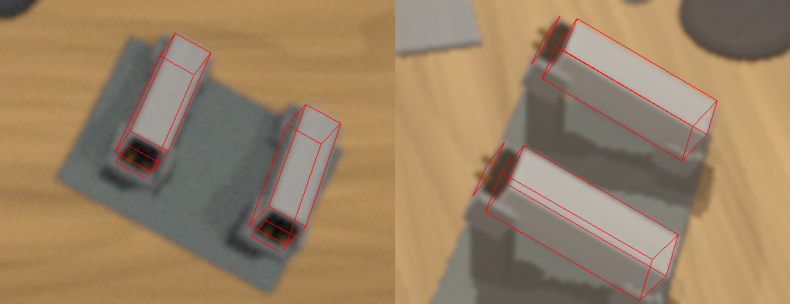

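The overlay matches both modules. Module B's centre is at about (573,-218.5,66) and A's at about (518,-314,66), with rack yaw -29.9°. Next, a helper that turns target poses into move units.

```bash
cat > plan.py <<'E'
from h import *
from scipy.spatial.transform import Rotation as Ro
def Z(d):return Ro.from_euler('z',d,degrees=True).as_matrix()
def Y(d):return Ro.from_euler('y',d,degrees=True).as_matrix()
def down(yaw):return Z(yaw)@np.diag([1,-1,-1.])   # tool x at yaw, pointing down
RY=-29.9
def graspR(alpha,flip=0): # tool tilted forward alpha in rack frame, closing along rack y
    return Z(RY)@Y(-alpha)@down(180 if flip else 0)
def obs():
    o=robot.get_obs();return o,np.array(o['tcp_pos'],float),np.array(o['tool_rot'],float).reshape(3,3)
def delta(P,R,p=None,R0=None):
    o,p1,R1=obs();p=p1 if p is None else p;R0=R1 if R0 is None else R0
    d=(np.array(P)-p)/40;r=Ro.from_matrix(np.array(R)@R0.T).as_rotvec(degrees=True)/5
    print('shift units',d.round(2),'turn units',r.round(2));return d,r
def show():
    o,p,R=obs();print('t',o['time'],'q',np.round(o['q'],1),'p',p.round(1),'F',np.round(o['contact_force'],1),'gap',o['finger_gap'],'gf',o['gripper_force']);print(R.round(3).tolist())
E
python3 - <<'E'
from plan import *
show()
a=Z(RY)@Y(0)@np.array([-np.cos(np.radians(25)),0,np.sin(np.radians(25))]);print('axis',a)
for n,C in(('B',[572.9,-218.5,66.2]),('A',[518.1,-313.8,66.2])):
    for f in(0,1):
        R=graspR(10,f);G=np.array(C)+8*a;P=G+19*R[:,2];print(n,f,'grip',G.round(1),'TCP',P.round(1),'pre',(P-90*R[:,2]).round(1));delta(P-90*R[:,2],R)
print(R)
E
```

```text
t 1.4 q [62.  12.6 87.5  0.  79.9 -7.2] p [221.2 584.5 222.5] F [ 0.5 -0.4 -0.5] gap 0.9998975725610499 gf 0.0
[[-0.935, 0.354, -0.0], [0.354, 0.935, -0.0], [0.0, -0.0, -1.0]]
axis [-0.78567527  0.45178332  0.42261826]
B 0 grip [ 566.6 -214.9   69.6] TCP [ 569.5 -216.5   50.9] pre [ 555.9 -208.7  139.5]
shift units [  8.37 -19.83  -2.08] turn units [-2.7   1.28 34.04]
B 1 grip [ 566.6 -214.9   69.6] TCP [ 569.5 -216.5   50.9] pre [ 555.9 -208.7  139.5]
shift units [  8.37 -19.83  -2.08] turn units [-0.86 -1.81 -1.83]
A 0 grip [ 511.8 -310.2   69.6] TCP [ 514.7 -311.8   50.9] pre [ 501.1 -304.   139.5]
shift units [  7.   -22.21  -2.08] turn units [-2.7   1.28 34.04]
A 1 grip [ 511.8 -310.2   69.6] TCP [ 514.7 -311.8   50.9] pre [ 501.1 -304.   139.5]
shift units [  7.   -22.21  -2.08] turn units [-0.86 -1.81 -1.83]
[[-8.53726639e-01  4.98487740e-01  1.50535041e-01]
 [ 4.90914591e-01  8.66896749e-01 -8.65614876e-02]
 [-1.73648178e-01  2.12657685e-17 -9.84807753e-01]]
```

Call:
drive_tool(
  targets=[0.4, -0.95, -0.05, -0.04, -0.09, -0.09, -1, 0.4, -0.95, -0.05, -0.04, -0.09, -0.09, -1, 0.4, -0.95, -0.05, -0.04, -0.09, -0.09, -1, 0.4, -0.95, -0.05, -0.04, -0.09, -0.09, -1, 0.4, -0.95, -0.05, -0.04, -0.09, -0.09, -1],
)

```text
time: 2.02
tcp_pos: [301.7, 393.4, 212.6]
tool_rot: [[-0.92, 0.391, 0.04], [0.39, 0.921, -0.018], [-0.043, -0.001, -0.999]]
contact_force: [0.1, -0.2, -0.4]
finger_gap: 0.997
gripper_force: 0.0
```

Call:
drive_tool(
  targets=[0.4, -0.95, -0.05, -0.04, -0.09, -0.09, -1, 0.4, -0.95, -0.05, -0.04, -0.09, -0.09, -1, 0.4, -0.95, -0.05, -0.04, -0.09, -0.09, -1, 0.4, -0.95, -0.05, -0.04, -0.09, -0.09, -1, 0.4, -0.95, -0.05, -0.04, -0.09, -0.09, -1],
)

```text
time: 2.65
tcp_pos: [381.7, 203.4, 202.8]
tool_rot: [[-0.901, 0.426, 0.078], [0.425, 0.905, -0.038], [-0.087, -0.001, -0.996]]
contact_force: [0.0, 0.1, -0.6]
finger_gap: 1.002
gripper_force: 0.0
```

Call:
drive_tool(
  targets=[0.4, -0.95, -0.05, -0.04, -0.09, -0.09, -1, 0.4, -0.95, -0.05, -0.04, -0.09, -0.09, -1, 0.4, -0.95, -0.05, -0.04, -0.09, -0.09, -1, 0.4, -0.95, -0.05, -0.04, -0.09, -0.09, -1, 0.4, -0.95, -0.05, -0.04, -0.09, -0.09, -1],
)

```text
time: 3.28
tcp_pos: [461.7, 13.2, 192.8]
tool_rot: [[-0.879, 0.462, 0.115], [0.458, 0.887, -0.059], [-0.13, 0.001, -0.992]]
contact_force: [1.0, -0.6, 0.6]
finger_gap: 1.001
gripper_force: 0.0
```

Call:
drive_tool(
  targets=[0.4, -0.95, -0.05, -0.04, -0.09, -0.09, -1, 0.4, -0.95, -0.05, -0.04, -0.09, -0.09, -1, 0.4, -0.95, -0.05, -0.04, -0.09, -0.09, -1, 0.4, -0.95, -0.05, -0.04, -0.09, -0.09, -1, 0.4, -0.95, -0.05, -0.04, -0.09, -0.09, -1],
)

```text
time: 3.9
tcp_pos: [541.7, -176.9, 182.7]
tool_rot: [[-0.855, 0.496, 0.151], [0.49, 0.868, -0.082], [-0.172, 0.004, -0.985]]
contact_force: [0.0, 0.2, 0.2]
finger_gap: 1.005
gripper_force: 0.0
```

Run:
```python
from plan import *
show();R=graspR(10,1);P=np.array([569.5,-216.5,50.9])
d,r=delta(P-90*R[:,2],R);delta(P,R,P-90*R[:,2])
```

```text
t 3.9 q [-25.7  -0.8 106.9  -0.5  64.  -85.8] p [ 541.7 -176.9  182.7] F [0.  0.2 0.2] gap 1.0047018659574294 gf 0.0
[[-0.855, 0.496, 0.151], [0.49, 0.868, -0.082], [-0.172, 0.004, -0.985]]
shift units [ 0.36 -0.8  -1.08] turn units [-0.05  0.   -0.03]
shift units [ 0.34 -0.19 -2.22] turn units [-0.05  0.   -0.03]
```

Call:
drive_tool(
  targets=[0.18, -0.4, -0.54, -0.05, 0, -0.03, -1, 0.18, -0.4, -0.54, 0, 0, 0, -1, 0.09, -0.05, -0.56, 0, 0, 0, -1, 0.09, -0.05, -0.56, 0, 0, 0, -1, 0.08, -0.05, -0.56, 0, 0, 0, -1],
)

```text
time: 4.53
tcp_pos: [566.1, -213.7, 71.5]
tool_rot: [[-0.854, 0.498, 0.15], [0.491, 0.867, -0.086], [-0.173, 0.0, -0.985]]
contact_force: [-0.3, 0.3, 0.3]
finger_gap: 1.002
gripper_force: 0.0
```

Call:
drive_tool(
  targets=[0.04, -0.02, -0.27, 0, 0, 0, -1, 0.04, -0.02, -0.27, 0, 0, 0, -1, 0, 0, 0, 0, 0, 0, -1],
)

```text
time: 4.9
tcp_pos: [569.0, -214.9, 50.0]
tool_rot: [[-0.854, 0.498, 0.149], [0.491, 0.867, -0.086], [-0.172, -0.0, -0.985]]
contact_force: [-0.1, -0.1, 1.1]
finger_gap: 0.999
gripper_force: 0.0
```

Run:
```python
from plan import *
show();delta([569.5,-216.5,50.9],graspR(10,1))
a=cv2.resize(get_image('top')[130:230,340:473],(532,400),interpolation=2)
b=cv2.resize(get_image('side')[200:320,300:380],(267,400),interpolation=2)
cv2.imwrite('pics/g1.png',np.hstack([a,b]))
```

```text
t 4.9 q [-27.9  13.9 106.6  -0.4  49.6 -87.8] p [ 569.  -214.9   50. ] F [-0.1 -0.1  1.1] gap 0.9990780596004716 gf 0.0
[[-0.854, 0.498, 0.149], [0.491, 0.867, -0.086], [-0.172, -0.0, -0.985]]
shift units [ 0.01 -0.04  0.02] turn units [-0.01 -0.02 -0.  ]
```

View pics/g1.png

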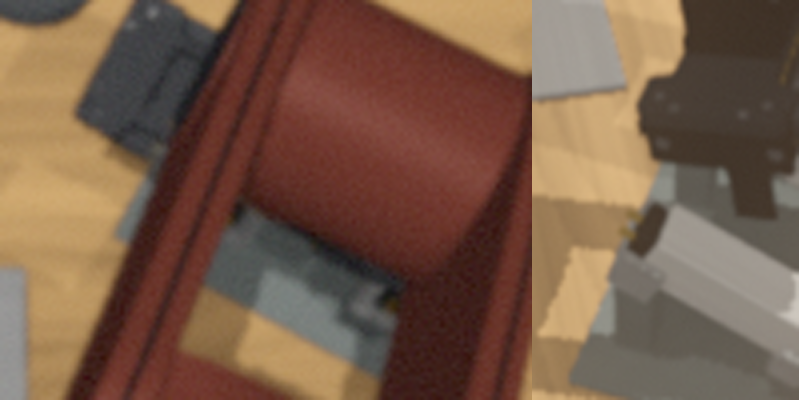

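The view shows the hand straddling module B, mostly hidden, with A clear. I'll close gently first and check the lateral force.

Call:
drive_tool(
  targets=[0, -0.04, 0.02, 0, 0, 0, 1, 0, 0, 0, 0, 0, 0, 1, 0, 0, 0, 0, 0, 0, 1, 0, 0, 0, 0, 0, 0, 1, 0, 0, 0, 0, 0, 0, 1],
  force=10,
)

```text
time: 5.62
tcp_pos: [569.2, -216.6, 51.3]
tool_rot: [[-0.854, 0.498, 0.15], [0.491, 0.867, -0.086], [-0.173, 0.0, -0.985]]
contact_force: [-0.4, 0.4, -0.3]
finger_gap: 0.516
gripper_force: 0.0
```

Call:
drive_tool(
  targets=[0, 0, 0, 0, 0, 0, 1, 0, 0, 0, 0, 0, 0, 1, 0, 0, 0, 0, 0, 0, 1],
  force=10,
)

```text
time: 6.0
tcp_pos: [569.2, -216.7, 51.3]
tool_rot: [[-0.854, 0.498, 0.15], [0.491, 0.867, -0.086], [-0.173, 0.0, -0.985]]
contact_force: [-0.4, 0.1, -0.7]
finger_gap: 0.341
gripper_force: 10.0
```

Call:
drive_tool(
  targets=[0, 0, 0, 0, 0, 0, 1, 0, 0, 0.1, 0, 0, 0, 1, 0, 0, 0.3, 0, 0, 0, 1, 0, 0, 0.6, 0, 0, 0, 1, 0, 0, 0.8, 0, 0, 0, 1],
  force=40,
)

```text
time: 6.62
tcp_pos: [568.5, -216.3, 123.7]
tool_rot: [[-0.854, 0.498, 0.148], [0.491, 0.867, -0.085], [-0.171, -0.0, -0.985]]
contact_force: [0.4, 0.8, -2.4]
finger_gap: 0.341
gripper_force: 40.0
```

```bash
cat >> plan.py <<'E'
CY=2.6
def standR():return Z(CY)@Y(55)@down(180)
E
python3 - <<'E'
from plan import *
show()
R=standR()
P=np.array([441,-27,6+58+30])+19*R[:,2];print(P)
d,r=delta(P,R);print((r/15).round(3),(d/15).round(3))
E
```

```text
t 6.625 q [-28.1   8.2 104.2  -0.4  57.7 -88. ] p [ 568.5 -216.3  123.7] F [ 0.4  0.8 -2.4] gap 0.34132191471785106 gf 39.98619764344767
[[-0.854, 0.498, 0.148], [0.491, 0.867, -0.085], [-0.171, -0.0, -0.985]]
[425.4521331  -27.7060245   83.10204771]
shift units [-3.58  4.71 -1.02] turn units [ 3.1  12.76  5.78]
[0.206 0.851 0.385] [-0.238  0.314 -0.068]
```

Call:
drive_tool(
  targets=[-0.24, 0.31, 0, 0.207, 0.851, 0.385, 1, -0.24, 0.31, 0, 0.207, 0.851, 0.385, 1, -0.24, 0.31, 0, 0.207, 0.851, 0.385, 1, -0.24, 0.31, 0, 0.207, 0.851, 0.385, 1, -0.24, 0.31, 0, 0.207, 0.851, 0.385, 1],
)

```text
time: 7.25
tcp_pos: [521.4, -154.5, 124.4]
tool_rot: [[-0.92, 0.329, -0.213], [0.337, 0.941, -0.002], [0.2, -0.073, -0.977]]
contact_force: [0.1, 0.8, -2.5]
finger_gap: 0.342
gripper_force: 40.0
```

Call:
drive_tool(
  targets=[-0.24, 0.31, 0, 0.207, 0.851, 0.385, 1, -0.24, 0.31, 0, 0.207, 0.851, 0.385, 1, -0.24, 0.31, 0, 0.207, 0.851, 0.385, 1, -0.24, 0.31, 0, 0.207, 0.851, 0.385, 1, -0.24, 0.31, 0, 0.207, 0.851, 0.385, 1],
)

```text
time: 7.88
tcp_pos: [473.7, -92.5, 124.2]
tool_rot: [[-0.821, 0.137, -0.554], [0.155, 0.988, 0.016], [0.55, -0.073, -0.832]]
contact_force: [0.4, 0.6, -2.1]
finger_gap: 0.343
gripper_force: 40.0
```

Call:
drive_tool(
  targets=[-0.24, 0.32, 0, 0.207, 0.851, 0.385, 1, -0.24, 0.32, 0, 0.207, 0.851, 0.385, 1, -0.24, 0.32, 0, 0.207, 0.851, 0.385, 1, -0.24, 0.32, -0.3, 0.207, 0.851, 0.385, 1, -0.24, 0.32, -0.3, 0.207, 0.851, 0.385, 1],
)

```text
time: 8.5
tcp_pos: [426.2, -28.4, 99.7]
tool_rot: [[-0.575, -0.046, -0.817], [-0.027, 0.999, -0.037], [0.818, 0.0, -0.576]]
contact_force: [0.3, 0.2, -2.7]
finger_gap: 0.341
gripper_force: 40.0
```

Run:
```python
from plan import *
show()
R=standR()
delta(np.array([441,-27,6+58+10])+19*R[:,2],R)
a=cv2.resize(get_image('top')[130:280,240:400],(426,400),interpolation=2)
b=cv2.resize(get_image('side')[90:250,220:370],(374,400),interpolation=2)
cv2.imwrite('pics/g2.png',np.hstack([a,b]))
```

```text
t 8.5 q [ -7.7  39.6  81.9  -9.1 112.6 -99.5] p [426.2 -28.4  99.7] F [ 0.3  0.2 -2.7] gap 0.34127191582435185 gf 39.98617090517655
[[-0.575, -0.046, -0.817], [-0.027, 0.999, -0.037], [0.818, 0.0, -0.576]]
shift units [-0.02  0.02 -0.91] turn units [-0.01  0.03 -0.  ]
```

View pics/g2.png

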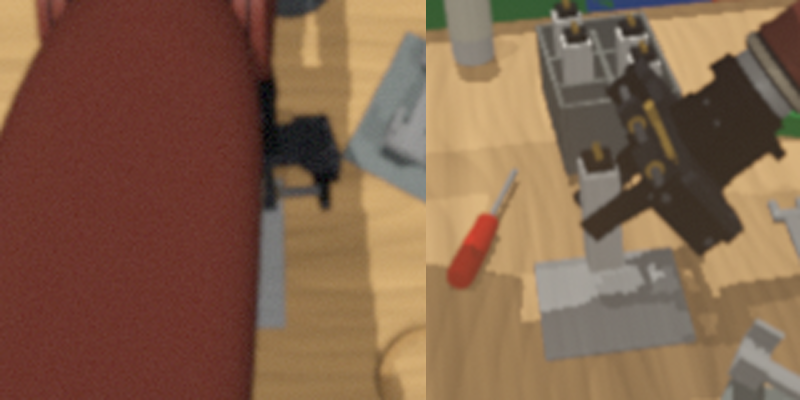

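The side view shows the module upright over the plate. I'll lower it until contact.

Call:
drive_tool(
  targets=[0, 0, -0.45, 0, 0.03, 0, 1, 0, 0, -0.45, 0, 0, 0, 1, 0, 0, -0.06, 0, 0, 0, 1, 0, 0, -0.06, 0, 0, 0, 1, 0, 0, 0, 0, 0, 0, 1],
)

```text
time: 9.22
tcp_pos: [425.5, -28.8, 58.8]
tool_rot: [[-0.572, -0.044, -0.819], [-0.026, 0.999, -0.036], [0.82, 0.0, -0.573]]
contact_force: [0.8, 0.2, -2.5]
finger_gap: 0.346
gripper_force: 40.0
```

Call:
drive_tool(
  targets=[0, 0, -0.05, 0, 0, 0, 1, 0, 0, 0, 0, 0, 0, 1],
)

```text
time: 9.48
tcp_pos: [425.3, -28.7, 56.6]
tool_rot: [[-0.572, -0.045, -0.819], [-0.026, 0.999, -0.037], [0.82, 0.0, -0.573]]
contact_force: [-0.2, 0.1, -1.9]
finger_gap: 0.339
gripper_force: 40.0
```

Call:
drive_tool(
  targets=[0, 0, -0.04, 0, 0, 0, 1, 0, 0, 0, 0, 0, 0, 1],
)

```text
time: 9.72
tcp_pos: [425.3, -28.6, 55.3]
tool_rot: [[-0.572, -0.045, -0.819], [-0.026, 0.999, -0.036], [0.82, 0.0, -0.572]]
contact_force: [-0.0, 1.6, -0.6]
finger_gap: 0.343
gripper_force: 40.0
```

Call:
drive_tool(
  targets=[0, 0, -0.025, 0, 0, 0, 1, 0, 0, 0, 0, 0, 0, 1],
)

```text
time: 9.98
tcp_pos: [425.3, -28.6, 55.3]
tool_rot: [[-0.571, -0.045, -0.82], [-0.026, 0.999, -0.036], [0.821, 0.0, -0.572]]
contact_force: [0.3, 0.5, 5.7]
finger_gap: 0.344
gripper_force: 40.0
```

Call:
drive_tool(
  targets=[0, 0, 0, 0, 0, 0, 1, 0, 0, 0, 0, 0, 0, -1, 0, 0, 0, 0, 0, 0, -1, 0, 0, 0, 0, 0, 0, -1, 0, 0, 0, 0, 0, 0, -1],
  force=8,
)

```text
time: 10.6
tcp_pos: [425.1, -28.7, 53.8]
tool_rot: [[-0.572, -0.045, -0.819], [-0.026, 0.999, -0.036], [0.82, 0.0, -0.572]]
contact_force: [-0.2, -0.2, -0.4]
finger_gap: 0.713
gripper_force: 0.0
```

Call:
drive_tool(
  targets=[0.1, 0.004, 0.07, 0, 0, 0, -1, 0.4, 0.018, 0.28, 0, 0, 0, -1, 0.45, 0.02, 0.31, 0, 0, 0, -1, 0.45, 0.02, 0.31, 0, 0, 0, -1, 0.45, 0.02, 0.31, 0, 0, 0, -1],
)

```text
time: 11.22
tcp_pos: [500.0, -25.3, 105.7]
tool_rot: [[-0.572, -0.045, -0.819], [-0.026, 0.999, -0.036], [0.82, 0.0, -0.573]]
contact_force: [0.2, -0.2, -0.5]
finger_gap: 0.998
gripper_force: 0.0
```

Call:
drive_tool(
  targets=[0, 0, 0.3, 0.045, -1, 0, -1, 0, 0, 0.3, 0.045, -1, 0, -1, 0, 0, 0.3, 0.045, -1, 0, -1, 0, 0, 0.3, 0.045, -1, 0, -1, 0, 0, 0.1, 0.045, -1, 0, -1],
)

```text
time: 11.85
tcp_pos: [500.1, -25.5, 158.5]
tool_rot: [[-0.867, -0.045, -0.496], [-0.039, 0.999, -0.022], [0.497, -0.0, -0.868]]
contact_force: [-0.5, 0.3, 1.3]
finger_gap: 1.001
gripper_force: 0.0
```

Call:
drive_tool(
  targets=[0, 0, 0, 0.045, -1, 0, -1, 0, 0, 0, 0.045, -1, 0, -1, 0, 0, 0, 0.045, -1, 0, -1, 0, 0, 0, 0.045, -1, 0, -1, 0, 0, 0, 0.045, -1, 0, -1],
)

```text
time: 12.48
tcp_pos: [499.5, -25.4, 157.8]
tool_rot: [[-0.995, -0.045, -0.084], [-0.045, 0.999, -0.004], [0.084, 0.0, -0.996]]
contact_force: [-0.5, -0.4, -0.4]
finger_gap: 1.0
gripper_force: 0.0
```

Run:
```python
from plan import *
show()
delta([440.9,-27.9,150],down(180+CY))
a=cv2.resize(get_image('top')[160:280,250:410],(533,400),interpolation=2)
b=cv2.resize(get_image('side')[120:240,260:340],(267,400),interpolation=2)
cv2.imwrite('pics/g3.png',np.hstack([a,b]))
for n in('top','side'):print([(np.round(np.array(l['xy'])*[640,400],1),l['conf']) for l in landmark_of('module_b',n)])
```

```text
t 12.475 q [ -11.2    2.8  105.7   -1.2   76.3 -103.4] p [499.5 -25.4 157.8] F [-0.5 -0.4 -0.4] gap 1.0004396935466773 gf 0.0
[[-0.995, -0.045, -0.084], [-0.045, 0.999, -0.004], [0.084, 0.0, -0.996]]
shift units [-1.47 -0.06 -0.2 ] turn units [ 0.04 -0.96  0.  ]
[(array([223.1, 110.3]), 0.83), (array([318.5, 223.3]), 0.78), (array([438.6, 282. ]), 0.7), (array([451.2, 167.7]), 0.65)]
[(array([290.1, 210.2]), 0.8), (array([237.6, 315. ]), 0.73), (array([387.1, 303.6]), 0.68), (array([383.9, 135.6]), 0.64), (array([411.5, 218.1]), 0.38)]
```

View pics/g3.png

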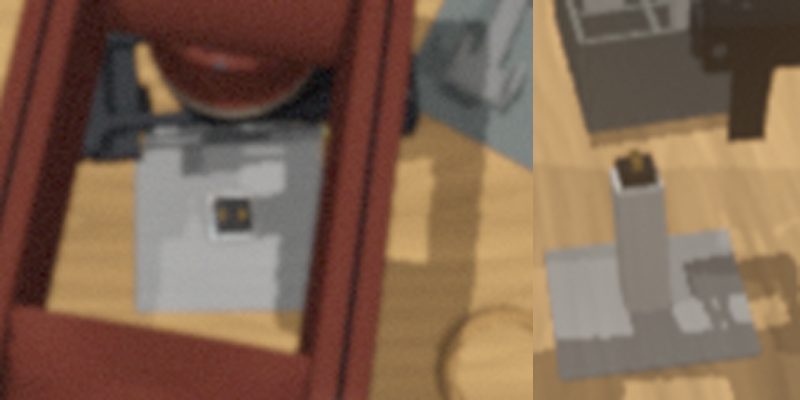

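The pictures show B standing on the plate, with its cap at about (320,224.5) in the top view.

Call:
drive_tool(
  targets=[-0.37, -0.015, 0, 0.01, -0.24, 0, -1, -0.37, -0.015, 0, 0.01, -0.24, 0, -1, -0.37, -0.015, 0, 0.01, -0.24, 0, -1, -0.36, -0.015, 0, 0.01, -0.24, 0, -1, 0, 0, 0, 0, 0, 0, -1],
)

```text
time: 13.3
tcp_pos: [440.2, -27.8, 157.2]
tool_rot: [[-0.999, -0.045, -0.005], [-0.045, 0.999, 0.0], [0.005, 0.0, -1.0]]
contact_force: [-0.7, 0.1, -0.3]
finger_gap: 0.999
gripper_force: 0.0
```

Run:
```python
from plan import *
show();print(atz('top',(319.9,224.5),116),tri((318.5,223.3),(290.1,210.2)))
delta([440.9,-27.9,86],down(180+CY))
```

```text
t 13.3 q [-1.380e+01 -9.800e+00  1.175e+02 -1.000e-01  7.250e+01 -1.064e+02] p [440.2 -27.8 157.2] F [-0.7  0.1 -0.3] gap 0.9992083731210418 gf 0.0
[[-0.999, -0.045, -0.005], [-0.045, 0.999, 0.0], [0.005, 0.0, -1.0]]
[440.16333098 -29.02831525 116.        ] (array([439.47592521, -28.08292139,   4.17736084]), np.float64(13.325547623644026))
shift units [ 0.02 -0.   -1.78] turn units [-0.   -0.06  0.01]
```

Call:
drive_tool(
  targets=[0.02, 0, -0.4, 0, -0.06, 0, -1, 0, 0, -0.4, 0, 0, 0, -1, 0, 0, -0.4, 0, 0, 0, -1, 0, 0, -0.4, 0, 0, 0, -1, 0, 0, -0.18, 0, 0, 0, -1],
)

```text
time: 13.92
tcp_pos: [440.4, -27.6, 84.3]
tool_rot: [[-0.999, -0.045, -0.001], [-0.045, 0.999, 0.001], [0.001, 0.001, -1.0]]
contact_force: [0.7, 0.3, -0.2]
finger_gap: 1.003
gripper_force: 0.0
```

Call:
drive_tool(
  targets=[0, 0, 0, 0, 0, 0, 1, 0, 0, 0, 0, 0, 0, 1, 0, 0, 0, 0, 0, 0, 1, 0, 0, 0, 0, 0, 0, 1, 0, 0, 0, 0, 0, 0, 1],
  force=10,
)

```text
time: 14.55
tcp_pos: [441.4, -27.8, 86.2]
tool_rot: [[-0.999, -0.045, 0.002], [-0.045, 0.999, -0.0], [-0.002, -0.0, -1.0]]
contact_force: [0.2, -0.1, -1.1]
finger_gap: 0.514
gripper_force: 0.0
```

Call:
drive_tool(
  targets=[0, 0, 0, 0, 0, 0, 1, 0, 0, 0, 0, 0, 0, 1, 0, 0, 0, 0, 0, 0, 1, 0, 0, 0, 0, 0, 0, 1],
)

```text
time: 15.05
tcp_pos: [441.2, -27.8, 86.0]
tool_rot: [[-0.999, -0.045, 0.001], [-0.045, 0.999, -0.0], [-0.001, -0.0, -1.0]]
contact_force: [-0.5, -0.4, 1.2]
finger_gap: 0.341
gripper_force: 10.0
```

Call:
drive_tool(
  targets=[0, 0, 0.05, 0, 0, 0, 1, 0, 0, 0.6, 0, 0, 0, 1, 0, 0, 1, 0, 0, 0, 1, 0, 0, 1, 0, 0, 0, 1, 0, 0, 0.85, 0, 0, 0, 1],
  force=40,
)

```text
time: 15.68
tcp_pos: [441.1, -27.7, 227.2]
tool_rot: [[-0.999, -0.045, 0.001], [-0.045, 0.999, -0.0], [-0.001, -0.0, -1.0]]
contact_force: [0.1, -0.8, -2.3]
finger_gap: 0.341
gripper_force: 40.0
```

Run:
```python
from plan import *
from fit import Rz,T,S,least_squares
show()
for sel in(('top',T),),(('side',S),),(('top',T),('side',S)):
    f=least_squares(lambda p:np.concatenate([(proj(n,[Rz(p[2])@[63*a,93*b,0]+[p[0],p[1],82] for a,b in D])-np.array(list(D.values()))).ravel() for n,D in sel]),[480,276,0])
    print(f.x[:2].round(1),np.degrees(f.x[2]).round(1),[(Rz(f.x[2])@[30*s,60*s,0]+[*f.x[:2],0]).round(1)[:2] for s in(1,-1)])
# base linings seen: sides from crop
for q in((159.8,199.4),(211.8,222.2)):print(atz('top',q,6.5).round(1))
delta([510.5,337.5,226],down(180+CY))
```

```text
crate x y yaw ztop [483.24061807 276.65364758] 2.5790076154223764 78.17549696980969
[[-1.3, -0.6], [0.3, -1.4], [1.5, 0.9], [-1.4, 0.8], [-0.3, -0.7], [0.5, -0.4], [1.3, 1.0], [-1.6, 1.4]]
t 15.675 q [ -13.9  -13.7  113.1    0.    80.5 -106.4] p [441.1 -27.7 227.2] F [ 0.1 -0.8 -2.3] gap 0.3414128483290744 gf 39.99907314777374
[[-0.999, -0.045, 0.001], [-0.045, 0.999, -0.0], [-0.001, -0.0, -1.0]]
[482.8 275. ] 2.3 [array([510.4, 336.2]), array([455.3, 213.8])]
[482.9 272.8] 3.1 [array([509.6, 334.3]), array([456.1, 211.3])]
[482.9 274.7] 2.6 [array([510.2, 336. ]), array([455.7, 213.4])]
[509.5 338.7   6.5]
[454.2 217.2   6.5]
shift units [ 1.74  9.13 -0.03] turn units [0.   0.02 0.  ]
```

Call:
drive_tool(
  targets=[0.17, 0.91, 0, 0, 0, 0, 1, 0.17, 0.91, 0, 0, 0, 0, 1, 0.17, 0.91, 0, 0, 0, 0, 1, 0.17, 0.91, 0, 0, 0, 0, 1, 0.17, 0.91, 0, 0, 0, 0, 1],
)

```text
time: 16.3
tcp_pos: [475.0, 155.4, 225.5]
tool_rot: [[-0.999, -0.045, 0.0], [-0.045, 0.999, -0.0], [-0.0, -0.0, -1.0]]
contact_force: [0.1, -1.1, -1.8]
finger_gap: 0.34
gripper_force: 40.0
```

Call:
drive_tool(
  targets=[0.17, 0.91, 0, 0, 0, 0, 1, 0.17, 0.91, 0, 0, 0, 0, 1, 0.18, 0.91, 0, 0, 0, 0, 1, 0.18, 0.91, 0, 0, 0, 0, 1, 0.18, 0.91, 0, 0, 0, 0, 1],
)

```text
time: 16.92
tcp_pos: [510.1, 337.3, 225.2]
tool_rot: [[-0.999, -0.045, 0.0], [-0.045, 0.999, -0.001], [-0.0, -0.001, -1.0]]
contact_force: [0.7, 0.9, -2.0]
finger_gap: 0.342
gripper_force: 40.0
```

Call:
drive_tool(
  targets=[0, 0, -0.3, 0, 0, 0, 1, 0, 0, -0.3, 0, 0, 0, 1, 0, 0, 0, 0, 0, 0, 1],
)

```text
time: 17.3
tcp_pos: [509.1, 334.7, 199.6]
tool_rot: [[-0.999, -0.044, -0.002], [-0.044, 0.999, -0.002], [0.003, -0.002, -1.0]]
contact_force: [0.5, 0.6, -3.1]
finger_gap: 0.344
gripper_force: 40.0
```

Run:
```python
from plan import *
show();delta([510.2,336,100],down(180+CY))
a=cv2.resize(get_image('top')[150:270,110:270],(533,400),interpolation=2)
b=cv2.resize(get_image('side')[50:170,250:330],(267,400),interpolation=2)
cv2.imwrite('pics/g4.png',np.hstack([a,b]))
```

```text
t 17.3 q [ 25.9  11.6  91.2  -0.1  77.4 -66.6] p [509.1 334.7 199.6] F [ 0.5  0.6 -3.1] gap 0.3440120881244101 gf 39.99908208847046
[[-0.999, -0.044, -0.002], [-0.044, 0.999, -0.002], [0.003, -0.002, -1.0]]
shift units [ 0.03  0.03 -2.49] turn units [ 0.03 -0.03  0.01]
```

View pics/g4.png

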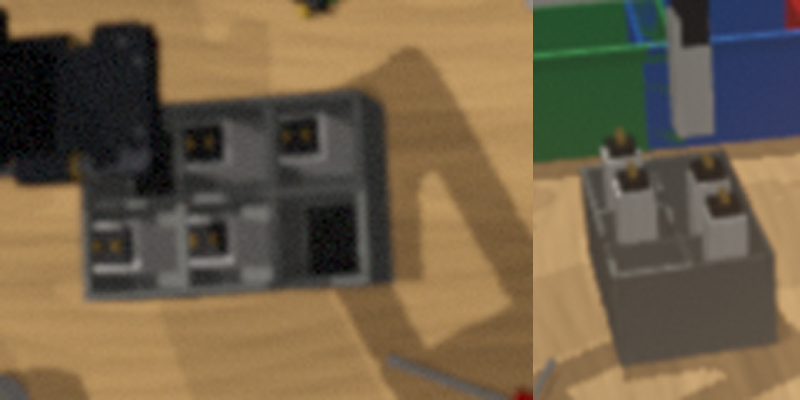

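B hangs upright over the far empty cell, and the top view shows the stock undisturbed. Descending.

Call:
drive_tool(
  targets=[0.02, 0.02, -0.35, 0, 0, 0, 1, 0, 0, -0.35, 0, 0, 0, 1, 0, 0, -0.3, 0, 0, 0, 1, 0, 0, -0.3, 0, 0, 0, 1, 0, 0, 0, 0, 0, 0, 1],
)

```text
time: 18.02
tcp_pos: [510.3, 336.5, 148.1]
tool_rot: [[-0.999, -0.045, -0.001], [-0.045, 0.999, -0.001], [0.001, -0.001, -1.0]]
contact_force: [-0.3, 0.7, -2.7]
finger_gap: 0.338
gripper_force: 40.0
```

Call:
drive_tool(
  targets=[0, 0, -0.3, 0, 0, 0, 1, 0, 0, -0.3, 0, 0, 0, 1, 0, 0, -0.3, 0, 0, 0, 1, 0, 0, -0.2, 0, 0, 0, 1, 0, 0, 0, 0, 0, 0, 1],
)

```text
time: 18.65
tcp_pos: [510.6, 336.7, 104.8]
tool_rot: [[-0.999, -0.045, -0.0], [-0.045, 0.999, -0.001], [0.0, -0.001, -1.0]]
contact_force: [-0.2, 0.2, -1.8]
finger_gap: 0.348
gripper_force: 40.0
```

Call:
drive_tool(
  targets=[0, 0, -0.12, 0, 0, 0, 1, 0, 0, -0.06, 0, 0, 0, 1, 0, 0, -0.06, 0, 0, 0, 1, 0, 0, 0, 0, 0, 0, 1],
)

```text
time: 19.15
tcp_pos: [511.1, 337.0, 96.2]
tool_rot: [[-0.999, -0.045, 0.001], [-0.045, 0.999, -0.0], [-0.001, -0.0, -1.0]]
contact_force: [-0.3, 0.2, -2.1]
finger_gap: 0.339
gripper_force: 40.0
```

Call:
drive_tool(
  targets=[0, 0, -0.1, 0, 0, 0, 1, 0, 0, -0.05, 0, 0, 0, 1, 0, 0, -0.03, 0, 0, 0, 1, 0, 0, 0, 0, 0, 0, 1],
)

```text
time: 19.65
tcp_pos: [511.2, 337.0, 89.0]
tool_rot: [[-0.999, -0.045, 0.001], [-0.045, 0.999, -0.0], [-0.001, -0.0, -1.0]]
contact_force: [0.2, -0.6, -2.6]
finger_gap: 0.34
gripper_force: 40.0
```

Call:
drive_tool(
  targets=[0, 0, -0.025, 0, 0, 0, 1, 0, 0, 0, 0, 0, 0, 1],
)

```text
time: 19.9
tcp_pos: [511.2, 337.0, 88.1]
tool_rot: [[-0.999, -0.045, 0.001], [-0.045, 0.999, -0.0], [-0.001, -0.0, -1.0]]
contact_force: [0.7, 0.9, -2.7]
finger_gap: 0.34
gripper_force: 40.0
```

Call:
drive_tool(
  targets=[0, 0, -0.025, 0, 0, 0, 1, 0, 0, 0, 0, 0, 0, 1],
)

```text
time: 20.15
tcp_pos: [511.1, 337.0, 87.0]
tool_rot: [[-0.999, -0.045, 0.001], [-0.045, 0.999, -0.0], [-0.001, -0.0, -1.0]]
contact_force: [-0.2, 0.5, -1.1]
finger_gap: 0.338
gripper_force: 40.0
```

Call:
drive_tool(
  targets=[0, 0, -0.015, 0, 0, 0, 1, 0, 0, 0, 0, 0, 0, 1],
)

```text
time: 20.4
tcp_pos: [511.2, 337.0, 86.5]
tool_rot: [[-0.999, -0.045, 0.001], [-0.045, 0.999, -0.0], [-0.001, -0.0, -1.0]]
contact_force: [0.1, 0.4, -2.2]
finger_gap: 0.341
gripper_force: 40.0
```

Call:
drive_tool(
  targets=[0, 0, -0.015, 0, 0, 0, 1, 0, 0, 0, 0, 0, 0, 1],
)

```text
time: 20.65
tcp_pos: [511.3, 337.1, 86.0]
tool_rot: [[-0.999, -0.045, 0.002], [-0.045, 0.999, 0.0], [-0.002, 0.0, -1.0]]
contact_force: [0.3, 0.6, -1.0]
finger_gap: 0.343
gripper_force: 40.0
```

Call:
drive_tool(
  targets=[0, 0, -0.015, 0, 0, 0, 1, 0, 0, 0, 0, 0, 0, 1],
)

```text
time: 20.9
tcp_pos: [511.5, 337.1, 86.0]
tool_rot: [[-0.999, -0.045, 0.002], [-0.045, 0.999, 0.0], [-0.002, 0.0, -1.0]]
contact_force: [-1.1, -1.7, 2.2]
finger_gap: 0.342
gripper_force: 40.0
```

Call:
drive_tool(
  targets=[0, 0, 0, 0, 0, 0, 1, 0, 0, 0, 0, 0, 0, 0.08, 0, 0, 0, 0, 0, 0, 0.08, 0, 0, 0, 0, 0, 0, 0.08],
  force=8,
)

```text
time: 21.4
tcp_pos: [511.1, 336.9, 85.0]
tool_rot: [[-0.999, -0.045, 0.001], [-0.045, 0.999, -0.0], [-0.001, -0.0, -1.0]]
contact_force: [0.4, 0.0, -0.3]
finger_gap: 0.455
gripper_force: 0.0
```

Call:
drive_tool(
  targets=[0, 0, 0.1, 0, 0, 0, 0.08, 0, 0, 0.3, 0, 0, 0, 0.08, 0, 0, 0.7, 0, 0, 0, 0.08, 0, 0, 1, 0, 0, 0, 0.08, 0, 0, 0.6, 0, 0, 0, 0.08],
)

```text
time: 22.02
tcp_pos: [512.3, 337.6, 197.0]
tool_rot: [[-0.999, -0.045, 0.005], [-0.045, 0.999, 0.002], [-0.005, 0.002, -1.0]]
contact_force: [0.5, 0.3, -1.0]
finger_gap: 0.463
gripper_force: 0.0
```

Run:
```python
from plan import *
show()
R=graspR(10,1);P=np.array([514.7,-311.8,50.9]);delta(P-90*R[:,2],R)
a=get_image('top');b=cv2.resize(get_image('side')[50:170,250:350],(480,576),interpolation=2)
cv2.imwrite('pics/g5.png',b)
```

```text
t 22.025 q [ 26.   11.9  91.1  -0.   76.7 -66.5] p [512.3 337.6 197. ] F [ 0.5  0.3 -1. ] gap 0.463107573546677 gf 0.0
[[-0.999, -0.045, 0.005], [-0.045, 0.999, 0.002], [-0.005, 0.002, -1.0]]
shift units [ -0.28 -16.04  -1.44] turn units [-0.48 -1.91 -6.48]
```

View pics/g5.png

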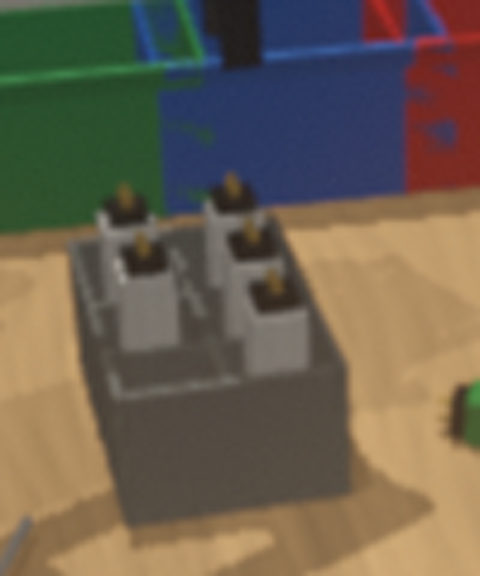

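B is seated level with the stock. Now module A.

Call:
drive_tool(
  targets=[-0.02, -0.94, 0, -0.03, -0.11, -0.38, -1, -0.02, -0.94, 0, -0.03, -0.11, -0.38, -1, -0.02, -0.94, 0, -0.03, -0.11, -0.38, -1, -0.02, -0.94, 0, -0.03, -0.11, -0.38, -1, -0.02, -0.94, 0, -0.03, -0.11, -0.38, -1],
)

```text
time: 22.75
tcp_pos: [506.5, 147.7, 192.3]
tool_rot: [[-0.991, 0.122, 0.047], [0.121, 0.993, -0.018], [-0.049, -0.012, -0.999]]
contact_force: [0.4, -0.3, 0.1]
finger_gap: 0.935
gripper_force: 0.0
```

Call:
drive_tool(
  targets=[-0.02, -0.94, 0, -0.03, -0.11, -0.38, -1, -0.02, -0.94, 0, -0.03, -0.11, -0.38, -1, -0.02, -0.94, 0, -0.03, -0.11, -0.38, -1, -0.02, -0.94, 0, -0.03, -0.11, -0.38, -1, -0.02, -0.94, 0, -0.03, -0.11, -0.38, -1],
)

```text
time: 23.38
tcp_pos: [502.5, -40.1, 192.4]
tool_rot: [[-0.954, 0.284, 0.09], [0.282, 0.959, -0.042], [-0.098, -0.014, -0.995]]
contact_force: [-0.1, -0.5, 0.9]
finger_gap: 1.0
gripper_force: 0.0
```

Call:
drive_tool(
  targets=[-0.02, -0.94, 0, -0.03, -0.11, -0.38, -1, -0.02, -0.94, 0, -0.03, -0.11, -0.38, -1, -0.02, -0.94, 0, -0.03, -0.11, -0.38, -1, -0.02, -0.94, 0, -0.03, -0.11, -0.38, -1, -0.02, -0.94, 0, -0.03, -0.11, -0.38, -1],
)

```text
time: 24.0
tcp_pos: [498.6, -227.9, 192.3]
tool_rot: [[-0.889, 0.44, 0.128], [0.434, 0.898, -0.073], [-0.147, -0.009, -0.989]]
contact_force: [0.0, 0.6, 0.7]
finger_gap: 1.0
gripper_force: 0.0
```

Call:
drive_tool(
  targets=[-0.02, -0.94, -0.3, -0.03, -0.11, -0.38, -1, -0.02, -0.94, -0.3, -0.03, -0.11, -0.38, -1, 0, 0, 0, 0, 0, 0, -1],
)

```text
time: 24.38
tcp_pos: [496.0, -303.5, 167.0]
tool_rot: [[-0.855, 0.5, 0.14], [0.492, 0.866, -0.086], [-0.164, -0.005, -0.986]]
contact_force: [0.1, 0.4, -0.1]
finger_gap: 1.001
gripper_force: 0.0
```

Run:
```python
from plan import *
show();R=graspR(10,1);P=np.array([514.7,-311.8,50.9]);delta(P-90*R[:,2],R)
```

```text
t 24.375 q [ -40.1    1.9  105.9    1.6   62.9 -100.7] p [ 496.  -303.5  167. ] F [ 0.1  0.4 -0.1] gap 1.0014302762179426 gf 0.0
[[-0.855, 0.5, 0.14], [0.492, 0.866, -0.086], [-0.164, -0.005, -0.986]]
shift units [ 0.13 -0.01 -0.69] turn units [-0.01 -0.12  0.02]
```

Call:
drive_tool(
  targets=[0.13, -0.01, -0.69, -0.01, -0.12, 0.02, -1, 0.09, -0.05, -0.56, 0, 0, 0, -1, 0.09, -0.05, -0.56, 0, 0, 0, -1, 0.08, -0.05, -0.56, 0, 0, 0, -1, 0.04, -0.02, -0.27, 0, 0, 0, -1],
)

```text
time: 25.0
tcp_pos: [514.2, -307.8, 62.0]
tool_rot: [[-0.856, 0.495, 0.151], [0.487, 0.869, -0.086], [-0.174, 0.0, -0.985]]
contact_force: [-0.1, 0.2, -0.2]
finger_gap: 0.998
gripper_force: 0.0
```

Call:
drive_tool(
  targets=[0.04, -0.02, -0.26, 0, 0, 0, -1, 0, 0, 0, 0, 0, 0, -1],
)

```text
time: 25.25
tcp_pos: [516.2, -309.7, 52.8]
tool_rot: [[-0.855, 0.495, 0.153], [0.488, 0.869, -0.087], [-0.176, -0.0, -0.984]]
contact_force: [0.4, 0.5, -0.3]
finger_gap: 1.001
gripper_force: 0.0
```

Run:
```python
from plan import *
show();delta([514.7,-311.8,50.9],graspR(10,1))
```

```text
t 25.25 q [ -39.4   12.7  107.7    2.2   49.6 -101. ] p [ 516.2 -309.7   52.8] F [ 0.4  0.5 -0.3] gap 1.0005279208178643 gf 0.0
[[-0.855, 0.495, 0.153], [0.488, 0.869, -0.087], [-0.176, -0.0, -0.984]]
shift units [-0.04 -0.05 -0.05] turn units [ 0.01  0.02 -0.04]
```

Call:
drive_tool(
  targets=[-0.04, -0.05, -0.05, 0.01, 0.02, 0.04, 1, 0, 0, 0, 0, 0, 0, 1, 0, 0, 0, 0, 0, 0, 1, 0, 0, 0, 0, 0, 0, 1, 0, 0, 0, 0, 0, 0, 1],
  force=10,
)

```text
time: 25.88
tcp_pos: [514.8, -312.2, 51.4]
tool_rot: [[-0.857, 0.493, 0.152], [0.485, 0.87, -0.087], [-0.175, -0.001, -0.985]]
contact_force: [0.0, -1.0, 0.2]
finger_gap: 0.517
gripper_force: 0.0
```

Call:
drive_tool(
  targets=[0, 0, 0, 0, 0, 0, 1, 0, 0, 0, 0, 0, 0, 1, 0, 0, 0, 0, 0, 0, 1, 0, 0, 0, 0, 0, 0, 1],
)

```text
time: 26.38
tcp_pos: [514.8, -312.2, 51.3]
tool_rot: [[-0.857, 0.493, 0.152], [0.485, 0.87, -0.087], [-0.175, -0.001, -0.985]]
contact_force: [-0.5, -0.1, 0.6]
finger_gap: 0.345
gripper_force: 10.0
```

Run:
```python
from plan import *
show();delta([514.7,-311.8,50.9],graspR(10,1))
```

```text
t 26.375 q [ -39.7   12.9  107.7    2.3   49.5 -101.6] p [ 514.8 -312.2   51.3] F [-0.5 -0.1  0.6] gap 0.3448164116400339 gf 9.999373622849816
[[-0.857, 0.493, 0.152], [0.485, 0.87, -0.087], [-0.175, -0.001, -0.985]]
shift units [-0.    0.01 -0.01] turn units [ 0.01  0.01 -0.08]
```

Call:
drive_tool(
  targets=[0, 0, 0, 0, 0, 0, 1, 0, 0, 0.1, 0, 0, 0, 1, 0, 0, 0.3, 0, 0, 0, 1, 0, 0, 0.6, 0, 0, 0, 1, 0, 0, 0.9, 0, 0, 0, 1],
  force=40,
)

```text
time: 27.0
tcp_pos: [513.9, -311.5, 127.4]
tool_rot: [[-0.857, 0.493, 0.15], [0.485, 0.87, -0.085], [-0.172, -0.0, -0.985]]
contact_force: [0.9, -0.4, -1.8]
finger_gap: 0.345
gripper_force: 40.0
```

Run:
```python
from plan import *
show();R=standR()
d,r=delta(np.array([441,-27,6+60+30])+19*R[:,2],R);print((r/15).round(3),(d/15).round(3))
```

```text
t 27.0 q [ -39.7    6.8  105.3    2.1   58.1 -101.2] p [ 513.9 -311.5  127.4] F [ 0.9 -0.4 -1.8] gap 0.3449027515072657 gf 39.99939801637083
[[-0.857, 0.493, 0.15], [0.485, 0.87, -0.085], [-0.172, -0.0, -0.985]]
shift units [-2.21  7.09 -1.06] turn units [ 3.06 12.78  5.71]
[0.204 0.852 0.381] [-0.147  0.473 -0.07 ]
```

Call:
drive_tool(
  targets=[-0.15, 0.47, 0.3, 0.204, 0.852, 0.381, 1, -0.15, 0.47, 0.3, 0.204, 0.852, 0.381, 1, -0.15, 0.47, 0.3, 0.204, 0.852, 0.381, 1, -0.15, 0.47, 0.2, 0.204, 0.852, 0.381, 1, -0.15, 0.47, 0.1, 0.204, 0.852, 0.381, 1],
)

```text
time: 27.62
tcp_pos: [485.3, -218.0, 177.1]
tool_rot: [[-0.922, 0.325, -0.211], [0.333, 0.943, -0.004], [0.197, -0.074, -0.978]]
contact_force: [0.0, 0.1, -2.9]
finger_gap: 0.337
gripper_force: 40.0
```

Call:
drive_tool(
  targets=[-0.15, 0.47, 0, 0.204, 0.852, 0.381, 1, -0.15, 0.47, 0, 0.204, 0.852, 0.381, 1, -0.15, 0.47, 0, 0.204, 0.852, 0.381, 1, -0.15, 0.47, 0, 0.204, 0.852, 0.381, 1, -0.15, 0.47, -0.2, 0.204, 0.852, 0.381, 1],
)

```text
time: 28.25
tcp_pos: [455.8, -123.9, 168.7]
tool_rot: [[-0.823, 0.135, -0.552], [0.153, 0.988, 0.013], [0.547, -0.073, -0.834]]
contact_force: [0.9, -0.6, -1.5]
finger_gap: 0.346
gripper_force: 40.0
```

Call:
drive_tool(
  targets=[-0.14, 0.48, -0.4, 0.204, 0.852, 0.381, 1, -0.14, 0.48, -0.4, 0.204, 0.852, 0.381, 1, -0.14, 0.48, -0.4, 0.204, 0.852, 0.381, 1, -0.14, 0.48, -0.4, 0.204, 0.852, 0.381, 1, -0.14, 0.48, -0.4, 0.204, 0.852, 0.381, 1],
)

```text
time: 28.88
tcp_pos: [427.7, -27.7, 87.4]
tool_rot: [[-0.576, -0.047, -0.816], [-0.027, 0.999, -0.038], [0.817, 0.0, -0.576]]
contact_force: [0.0, -0.1, -2.6]
finger_gap: 0.342
gripper_force: 40.0
```

Run:
```python
from plan import *
show();R=standR()
delta(np.array([441,-27,6+60+5])+19*R[:,2],R)
```

```text
t 28.875 q [ -7.6  40.8  81.6  -9.  111.7 -99.3] p [427.7 -27.7  87.4] F [ 0.  -0.1 -2.6] gap 0.34212279008419477 gf 39.99948739539832
[[-0.576, -0.047, -0.816], [-0.027, 0.999, -0.038], [0.817, 0.0, -0.576]]
shift units [-0.06 -0.   -0.68] turn units [-0.    0.04 -0.02]
```

Call:
drive_tool(
  targets=[-0.05, 0, -0.35, 0, 0.04, -0.02, 1, 0, 0, -0.3, 0, 0, 0, 1, 0, 0, -0.04, 0, 0, 0, 1, 0, 0, 0, 0, 0, 0, 1],
)

```text
time: 29.38
tcp_pos: [425.4, -28.9, 60.5]
tool_rot: [[-0.574, -0.043, -0.818], [-0.024, 0.999, -0.035], [0.819, -0.0, -0.574]]
contact_force: [-0.5, -0.5, -2.3]
finger_gap: 0.339
gripper_force: 40.0
```

Call:
drive_tool(
  targets=[0, 0, -0.04, 0, 0, 0, 1, 0, 0, 0, 0, 0, 0, 1],
)

```text
time: 29.62
tcp_pos: [425.1, -28.4, 58.5]
tool_rot: [[-0.573, -0.044, -0.818], [-0.025, 0.999, -0.036], [0.819, -0.0, -0.574]]
contact_force: [-0.3, -0.6, -2.4]
finger_gap: 0.342
gripper_force: 40.0
```

Call:
drive_tool(
  targets=[0, 0, -0.025, 0, 0, 0, 1, 0, 0, 0, 0, 0, 0, 1],
)

```text
time: 29.88
tcp_pos: [424.8, -28.2, 57.1]
tool_rot: [[-0.572, -0.044, -0.819], [-0.025, 0.999, -0.036], [0.82, 0.0, -0.573]]
contact_force: [0.5, 0.5, -1.6]
finger_gap: 0.341
gripper_force: 40.0
```

Call:
drive_tool(
  targets=[0, 0, -0.025, 0, 0, 0, 1, 0, 0, 0, 0, 0, 0, 1],
)

```text
time: 30.12
tcp_pos: [424.8, -28.2, 56.0]
tool_rot: [[-0.572, -0.044, -0.819], [-0.025, 0.999, -0.036], [0.82, 0.0, -0.573]]
contact_force: [-0.3, -0.4, -2.7]
finger_gap: 0.342
gripper_force: 40.0
```

Call:
drive_tool(
  targets=[0, 0, -0.02, 0, 0, 0, 1, 0, 0, 0, 0, 0, 0, 1],
)

```text
time: 30.38
tcp_pos: [424.9, -28.2, 55.6]
tool_rot: [[-0.572, -0.044, -0.819], [-0.025, 0.999, -0.036], [0.82, 0.0, -0.573]]
contact_force: [0.3, -0.2, -0.5]
finger_gap: 0.338
gripper_force: 40.0
```

Call:
drive_tool(
  targets=[0, 0, -0.02, 0, 0, 0, 1, 0, 0, 0, 0, 0, 0, 1],
)

```text
time: 30.62
tcp_pos: [424.8, -28.2, 55.6]
tool_rot: [[-0.571, -0.044, -0.819], [-0.025, 0.999, -0.036], [0.82, -0.0, -0.572]]
contact_force: [-0.4, 0.1, 5.8]
finger_gap: 0.344
gripper_force: 40.0
```

Call:
drive_tool(
  targets=[0, 0, 0, 0, 0, 0, 1, 0, 0, 0, 0, 0, 0, -1, 0, 0, 0, 0, 0, 0, -1, 0, 0, 0, 0, 0, 0, -1, 0, 0, 0, 0, 0, 0, -1],
  force=8,
)

```text
time: 31.25
tcp_pos: [424.8, -28.2, 54.4]
tool_rot: [[-0.572, -0.044, -0.819], [-0.025, 0.999, -0.036], [0.82, 0.0, -0.573]]
contact_force: [-0.5, 0.1, 0.5]
finger_gap: 0.717
gripper_force: 0.0
```

Call:
drive_tool(
  targets=[0.1, 0.004, 0.07, 0, 0, 0, -1, 0.4, 0.018, 0.28, 0, 0, 0, -1, 0.45, 0.02, 0.31, 0, 0, 0, -1, 0.45, 0.02, 0.31, 0, 0, 0, -1, 0.45, 0.02, 0.31, 0, 0, 0, -1],
)

```text
time: 31.88
tcp_pos: [499.6, -24.9, 106.3]
tool_rot: [[-0.572, -0.044, -0.819], [-0.025, 0.999, -0.036], [0.82, 0.0, -0.573]]
contact_force: [0.8, 0.6, 0.3]
finger_gap: 0.998
gripper_force: 0.0
```

Call:
drive_tool(
  targets=[0, 0, 0.3, 0.045, -1, 0, -1, 0, 0, 0.3, 0.045, -1, 0, -1, 0, 0, 0.3, 0.045, -1, 0, -1, 0, 0, 0.3, 0.045, -1, 0, -1, 0, 0, 0.1, 0.045, -1, 0, -1],
)

```text
time: 32.5
tcp_pos: [499.7, -25.0, 159.1]
tool_rot: [[-0.867, -0.044, -0.496], [-0.038, 0.999, -0.022], [0.496, -0.0, -0.868]]
contact_force: [-0.4, -0.4, 0.7]
finger_gap: 1.002
gripper_force: 0.0
```

Call:
drive_tool(
  targets=[0, 0, 0, 0.045, -1, 0, -1, 0, 0, 0, 0.045, -1, 0, -1, 0, 0, 0, 0.045, -1, 0, -1, 0, 0, 0, 0.045, -1, 0, -1, 0, 0, 0, 0.045, -1, 0, -1],
)

```text
time: 33.12
tcp_pos: [499.1, -25.0, 158.4]
tool_rot: [[-0.995, -0.045, -0.084], [-0.044, 0.999, -0.003], [0.084, 0.0, -0.996]]
contact_force: [0.6, 0.2, -0.3]
finger_gap: 0.998
gripper_force: 0.0
```

Call:
drive_tool(
  targets=[-0.37, -0.015, 0, 0.01, -0.25, 0, -1, -0.37, -0.015, 0, 0.01, -0.25, 0, -1, -0.37, -0.015, 0, 0.01, -0.25, 0, -1, -0.36, -0.015, 0, 0.01, -0.25, 0, -1, 0, 0, 0, 0, 0, 0, -1],
)

```text
time: 33.75
tcp_pos: [439.4, -27.3, 158.1]
tool_rot: [[-0.999, -0.044, 0.0], [-0.044, 0.999, 0.0], [-0.0, 0.0, -1.0]]
contact_force: [-0.4, -0.0, -0.1]
finger_gap: 0.994
gripper_force: 0.0
```

Run:
```python
from plan import *
show();delta([440.4,-27.5,86],down(180+CY))
a=get_image('side')
b=cv2.resize(a[120:240,240:340],(480,576),interpolation=2)
cv2.imwrite('pics/g6.png',b)
```

```text
t 33.75 q [ -13.8  -10.2  117.8    0.    72.4 -106.4] p [439.4 -27.3 158.1] F [-0.4 -0.  -0.1] gap 0.9944569117040194 gf 0.0
[[-0.999, -0.044, 0.0], [-0.044, 0.999, 0.0], [-0.0, 0.0, -1.0]]
shift units [ 0.02 -0.01 -1.8 ] turn units [-0.    0.    0.01]
```

View pics/g6.png

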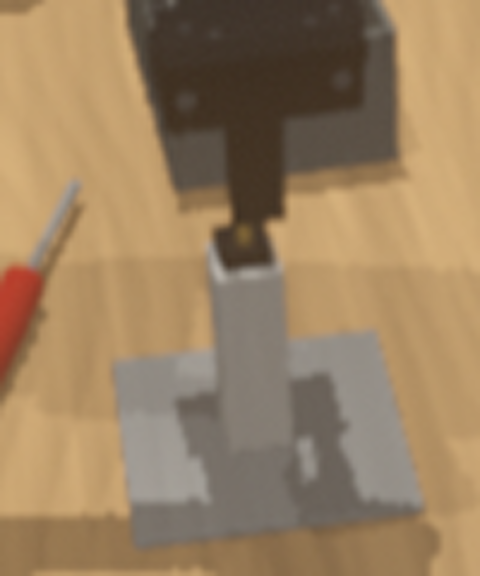

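A stands upright under the open fingers. Now I'll take it near the top.

Call:
drive_tool(
  targets=[0.02, 0, -0.4, 0, 0, 0, -1, 0, 0, -0.4, 0, 0, 0, -1, 0, 0, -0.4, 0, 0, 0, -1, 0, 0, -0.4, 0, 0, 0, -1, 0, 0, -0.2, 0, 0, 0, -1],
)

```text
time: 34.42
tcp_pos: [439.9, -27.1, 84.0]
tool_rot: [[-0.999, -0.045, -0.002], [-0.045, 0.999, 0.001], [0.002, 0.001, -1.0]]
contact_force: [0.4, 0.5, 0.2]
finger_gap: 0.998
gripper_force: 0.0
```

Call:
drive_tool(
  targets=[0, 0, 0, 0, 0, 0, 1, 0, 0, 0, 0, 0, 0, 1, 0, 0, 0, 0, 0, 0, 1, 0, 0, 0, 0, 0, 0, 1, 0, 0, 0, 0, 0, 0, 1],
  force=10,
)

```text
time: 35.05
tcp_pos: [441.0, -27.3, 86.0]
tool_rot: [[-0.999, -0.045, 0.0], [-0.045, 0.999, 0.0], [-0.0, 0.0, -1.0]]
contact_force: [-0.0, -0.4, 0.2]
finger_gap: 0.514
gripper_force: 0.0
```

Call:
drive_tool(
  targets=[0, 0, 0, 0, 0, 0, 1, 0, 0, 0, 0, 0, 0, 1, 0, 0, 0, 0, 0, 0, 1, 0, 0, 0, 0, 0, 0, 1],
)

```text
time: 35.55
tcp_pos: [440.9, -27.3, 85.8]
tool_rot: [[-0.999, -0.045, -0.0], [-0.045, 0.999, 0.0], [0.0, 0.0, -1.0]]
contact_force: [0.3, -0.2, 0.6]
finger_gap: 0.346
gripper_force: 10.0
```

Call:
drive_tool(
  targets=[0, 0, 0.05, 0, 0, 0, 1, 0, 0, 0.6, 0, 0, 0, 1, 0, 0, 1, 0, 0, 0, 1, 0, 0, 1, 0, 0, 0, 1, 0, 0, 0.85, 0, 0, 0, 1],
  force=40,
)

```text
time: 36.17
tcp_pos: [440.7, -27.3, 227.1]
tool_rot: [[-0.999, -0.045, 0.0], [-0.045, 0.999, 0.0], [-0.0, 0.0, -1.0]]
contact_force: [0.4, 0.5, -2.0]
finger_gap: 0.336
gripper_force: 40.0
```

Run:
```python
from plan import *
show();delta([455.7,213.8,226],down(180+CY))
```

```text
t 36.175 q [ -13.8  -13.7  113.1    0.    80.6 -106.4] p [440.7 -27.3 227.1] F [ 0.4  0.5 -2. ] gap 0.336467306810719 gf 39.99742090702057
[[-0.999, -0.045, 0.0], [-0.045, 0.999, 0.0], [-0.0, 0.0, -1.0]]
shift units [ 0.38  6.03 -0.03] turn units [-0.    0.    0.01]
```

Call:
drive_tool(
  targets=[0.05, 0.86, 0, 0, 0, 0, 1, 0.05, 0.86, 0, 0, 0, 0, 1, 0.05, 0.86, 0, 0, 0, 0, 1, 0.05, 0.86, 0, 0, 0, 0, 1, 0.05, 0.86, 0, 0, 0, 0, 1],
)

```text
time: 36.8
tcp_pos: [450.4, 145.8, 225.4]
tool_rot: [[-0.999, -0.045, -0.001], [-0.045, 0.999, 0.0], [0.001, 0.0, -1.0]]
contact_force: [-0.1, 0.0, -2.1]
finger_gap: 0.342
gripper_force: 40.0
```

Call:
drive_tool(
  targets=[0.06, 0.86, 0, 0, 0, 0, 1, 0.06, 0.86, 0, 0, 0, 0, 1, 0, 0, -0.3, 0, 0, 0, 1, 0, 0, -0.4, 0, 0, 0, 1, 0, 0, 0, 0, 0, 0, 1],
)

```text
time: 37.42
tcp_pos: [454.0, 212.2, 195.1]
tool_rot: [[-0.999, -0.044, -0.005], [-0.044, 0.999, -0.001], [0.005, -0.001, -1.0]]
contact_force: [0.1, 0.4, -2.0]
finger_gap: 0.342
gripper_force: 40.0
```

Run:
```python
from plan import *
show();delta([455.7,213.8,100],down(180+CY))
a=cv2.resize(get_image('top')[150:270,110:270],(533,400),interpolation=2)
b=cv2.resize(get_image('side')[50:170,250:330],(267,400),interpolation=2)
cv2.imwrite('pics/g7.png',np.hstack([a,b]))
```

```text
t 37.425 q [ 16.   -3.  107.1   0.   76.2 -76.5] p [454.  212.2 195.1] F [ 0.1  0.4 -2. ] gap 0.34211580504778616 gf 39.997302889823914
[[-0.999, -0.044, -0.005], [-0.044, 0.999, -0.001], [0.005, -0.001, -1.0]]
shift units [ 0.04  0.04 -2.38] turn units [ 0.02 -0.05  0.02]
```

View pics/g7.png

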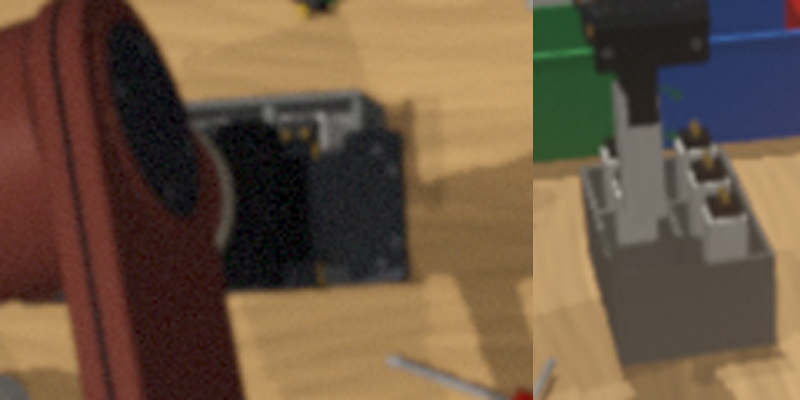

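A hangs upright over the near empty cell. Lowering.

Call:
drive_tool(
  targets=[0.02, 0.02, -0.35, 0, 0, 0, 1, 0, 0, -0.35, 0, 0, 0, 1, 0, 0, -0.3, 0, 0, 0, 1, 0, 0, -0.3, 0, 0, 0, 1, 0, 0, 0, 0, 0, 0, 1],
)

```text
time: 38.15
tcp_pos: [455.4, 214.0, 144.2]
tool_rot: [[-0.999, -0.045, -0.003], [-0.045, 0.999, -0.0], [0.003, -0.0, -1.0]]
contact_force: [-0.2, -0.1, -1.7]
finger_gap: 0.343
gripper_force: 40.0
```

Call:
drive_tool(
  targets=[0, 0, -0.3, 0, 0, 0, 1, 0, 0, -0.3, 0, 0, 0, 1, 0, 0, -0.3, 0, 0, 0, 1, 0, 0, -0.2, 0, 0, 0, 1, 0, 0, 0, 0, 0, 0, 1],
)

```text
time: 38.78
tcp_pos: [455.8, 214.1, 100.8]
tool_rot: [[-0.999, -0.045, -0.002], [-0.045, 0.999, -0.0], [0.002, -0.0, -1.0]]
contact_force: [0.6, -0.3, -1.5]
finger_gap: 0.341
gripper_force: 40.0
```

Call:
drive_tool(
  targets=[0, 0, -0.06, 0, 0, 0, 1, 0, 0, -0.06, 0, 0, 0, 1, 0, 0, 0, 0, 0, 0, 1, 0, 0, 0, 0, 0, 0, 1],
)

```text
time: 39.28
tcp_pos: [456.5, 214.3, 97.1]
tool_rot: [[-0.999, -0.045, 0.0], [-0.045, 0.999, 0.0], [-0.0, 0.0, -1.0]]
contact_force: [-0.1, -0.3, -2.6]
finger_gap: 0.341
gripper_force: 40.0
```

Call:
drive_tool(
  targets=[0, 0, -0.1, 0, 0, 0, 1, 0, 0, -0.06, 0, 0, 0, 1, 0, 0, -0.04, 0, 0, 0, 1, 0, 0, 0, 0, 0, 0, 1],
)

```text
time: 39.78
tcp_pos: [456.2, 214.2, 88.7]
tool_rot: [[-0.999, -0.045, -0.0], [-0.045, 0.999, 0.0], [0.0, 0.0, -1.0]]
contact_force: [0.1, -0.1, -2.0]
finger_gap: 0.34
gripper_force: 40.0
```

Call:
drive_tool(
  targets=[0, 0, -0.03, 0, 0, 0, 1, 0, 0, 0, 0, 0, 0, 1],
)

```text
time: 40.02
tcp_pos: [456.4, 214.3, 87.7]
tool_rot: [[-0.999, -0.045, -0.0], [-0.045, 0.999, 0.0], [0.0, 0.0, -1.0]]
contact_force: [-0.1, -0.4, -2.7]
finger_gap: 0.34
gripper_force: 40.0
```

Call:
drive_tool(
  targets=[0, 0, -0.02, 0, 0, 0, 1, 0, 0, 0, 0, 0, 0, 1],
)

```text
time: 40.28
tcp_pos: [456.4, 214.3, 86.9]
tool_rot: [[-0.999, -0.045, -0.0], [-0.045, 0.999, 0.0], [0.0, 0.0, -1.0]]
contact_force: [0.6, -0.7, -2.2]
finger_gap: 0.341
gripper_force: 40.0
```

Call:
drive_tool(
  targets=[0, 0, -0.015, 0, 0, 0, 1, 0, 0, 0, 0, 0, 0, 1],
)

```text
time: 40.52
tcp_pos: [456.4, 214.3, 86.3]
tool_rot: [[-0.999, -0.045, -0.0], [-0.045, 0.999, 0.0], [0.0, 0.0, -1.0]]
contact_force: [-0.4, 0.4, -2.0]
finger_gap: 0.34
gripper_force: 40.0
```

Call:
drive_tool(
  targets=[0, 0, -0.015, 0, 0, 0, 1, 0, 0, 0, 0, 0, 0, 1],
)

```text
time: 40.78
tcp_pos: [456.5, 214.3, 85.8]
tool_rot: [[-0.999, -0.045, 0.0], [-0.045, 0.999, 0.0], [-0.0, 0.0, -1.0]]
contact_force: [0.6, -0.3, -1.5]
finger_gap: 0.34
gripper_force: 40.0
```

Call:
drive_tool(
  targets=[0, 0, -0.015, 0, 0, 0, 1, 0, 0, 0, 0, 0, 0, 1],
)

```text
time: 41.02
tcp_pos: [456.7, 214.3, 85.8]
tool_rot: [[-0.999, -0.045, 0.001], [-0.045, 0.999, 0.0], [-0.001, 0.0, -1.0]]
contact_force: [-1.9, -1.2, 5.6]
finger_gap: 0.344
gripper_force: 40.0
```

Call:
drive_tool(
  targets=[0, 0, 0, 0, 0, 0, 1, 0, 0, 0, 0, 0, 0, 0.08, 0, 0, 0, 0, 0, 0, 0.08, 0, 0, 0, 0, 0, 0, 0.08],
  force=8,
)

```text
time: 41.52
tcp_pos: [456.3, 214.3, 84.9]
tool_rot: [[-0.999, -0.044, -0.0], [-0.044, 0.999, 0.0], [0.0, 0.0, -1.0]]
contact_force: [-0.0, -0.1, -0.7]
finger_gap: 0.459
gripper_force: 0.0
```

Call:
drive_tool(
  targets=[0, 0, 0.1, 0, 0, 0, 0.08, 0, 0, 0.3, 0, 0, 0, 0.08, 0, 0, 0.7, 0, 0, 0, 0.08, 0, 0, 1, 0, 0, 0, 0.08, 0, 0, 0.8, 0, 0, 0, 0.08],
)

```text
time: 42.15
tcp_pos: [456.9, 214.5, 203.8]
tool_rot: [[-0.999, -0.045, 0.002], [-0.045, 0.999, 0.001], [-0.002, 0.001, -1.0]]
contact_force: [0.0, 0.1, -0.2]
finger_gap: 0.464
gripper_force: 0.0
```

Call:
drive_tool(
  targets=[0, -0.9, 0, 0, 0, 0, 0.08, 0, -0.9, 0, 0, 0, 0, 0.08, 0, -0.9, 0, 0, 0, 0, 0.08, 0, -0.9, 0, 0, 0, 0, 0.08, 0, -0.9, 0, 0, 0, 0, 0.08],
)

```text
time: 42.78
tcp_pos: [456.6, 33.2, 202.3]
tool_rot: [[-0.999, -0.045, 0.002], [-0.045, 0.999, 0.0], [-0.002, 0.0, -1.0]]
contact_force: [0.3, -0.4, -0.3]
finger_gap: 0.46
gripper_force: 0.0
```

Call:
drive_tool(
  targets=[0, -0.9, 0, 0, 0, 0, 0.08, 0, -0.5, 0, 0, 0, 0, 0.08, 0, 0, 0, 0, 0, 0, 0.08, 0, 0, 0, 0, 0, 0, 0.08],
)

```text
time: 43.28
tcp_pos: [456.6, -21.2, 201.7]
tool_rot: [[-0.999, -0.044, 0.001], [-0.044, 0.999, 0.001], [-0.001, 0.001, -1.0]]
contact_force: [-0.1, 0.1, -0.2]
finger_gap: 0.459
gripper_force: 0.0
```

Run:
```python
from plan import *
show()
a=cv2.resize(get_image('top')[80:270,100:370],(533,375),interpolation=2)
b=cv2.resize(get_image('side')[50:170,250:335],(266,375),interpolation=2)
cv2.imwrite('pics/g8.png',np.hstack([a,b]))
```

```text
t 43.275 q [ -12.6  -10.2  112.9    0.    77.2 -105.2] p [456.6 -21.2 201.7] F [-0.1  0.1 -0.2] gap 0.4591915172147606 gf 0.0
[[-0.999, -0.044, 0.001], [-0.044, 0.999, 0.001], [-0.001, 0.001, -1.0]]
```

View pics/g8.png

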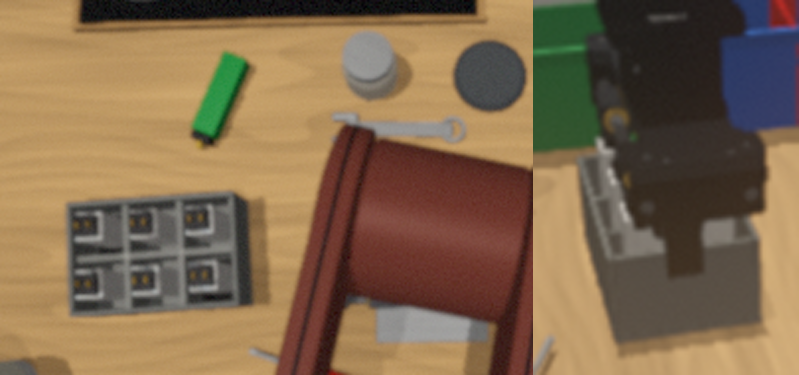

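All six cells hold an upright module, and the bystanders haven't moved. Handing in.

```bash
python3 -c "
from rig import ticket
print(ticket.job_done())"
```

```text
the job is handed in; nothing more can be done
None
```

Both ignition modules now stand caps up on the floor of the two formerly empty crate cells, each set down gently on contact; the jar, wrench, burner cap and stock modules show no movement in the last picture, and I handed the job in at about 43 s.

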